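# Bolt the forceps into the instrument carrier

## Robot

A 6-joint arm with a two-finger parallel gripper is mounted at the origin on a cart in front of the work surface, level with it; the furniture and walls round the work are solid. World frame = base frame: x ahead of the robot, y to its left, z up, the work surface at z = 0. Lengths are in m, angles in degrees, forces in N, time in s.
With the tool pointing down it reaches from about 0.4 to 0.825 m from the base axis. Payload 7 kg.
Tool frame: the origin (TCP) lies at the very end of the fingers, on their centre line; the grasp point (between the pads) lies hold_point_z behind it (hold_point_z is the distance from the TCP to the grasp point, in m); z points along the fingers, y is the direction in which the jaws open and shut (so a half turn about z gives the same grasp; the last joint's range is limited). The gripper opens to 88 mm and grips with 3 to 60 N. Pads are 19 mm wide; open, the fingers measure 130 mm over their backs; the gripper's body (78 mm by 193 mm) begins 47 mm behind the grasp point.
Start: joints at [-60.04, 20.546, 0.682, 0, -70.136, -16.507], TCP at [0.157, -0.656, 0.19] pointing down, gripper open.
Joint ranges: [-176.03, 176.03], [-82.01, 121.73], [-58.28, 71.71], [-173.87, 95.51], [-174.79, -0.11], [-173.66, 173.66]. Speed limits (degrees/s): [136.94, 136.94, 172.46, 180, 180, 180].

## Interface

Orientations are given as [roll, pitch, yaw] about the fixed x, y, z axes, in that order (R = Rz(yaw) Ry(pitch) Rx(roll)).
In Python, from plant import get_obs, snapshot, close_job, hold_point_z gives the robot as it stands. The module is installed in compiled form; this text tells all that it offers.
- The arm moves only by the tool jog_arm, never from a script. Its argument "commands" is a list of rows, each a list of 4 numbers: the shift along the world's x, y, z in mm, then the turn about the world's z in degrees. In form: [[x, y, z, turn], ...]. A call has exactly 10 rows; each row shifts and turns the commanded pose from where the row before left it; what a row does not reach is not made up. A row lasts 1/12 s, in which the tool goes at most 41.7 mm and 7.16 degrees, less where a joint would pass 70% of its speed; a pose out of reach is approached as far as the arm can. A call is refused whole if a number of a shift passes 41.7 or a number of a turn 7.16, either way. A call with a gripper value outside its range is refused whole. "fingers" is the finger opening in mm, from 0 to 87.6, set as the call begins (left out, the last holds). The fingers move at their own pace and stop on an object; the grip force is fixed at half the most. Time passes only in rows, so rows that do not move let the fingers close, or fill a call up. It gives the time, the measured TCP pose, the force and the opening at its end, in the units of the state.
- get_obs(): the state, without advancing time (a new reading comes with each control period).
- snapshot(name): name is "side" or "top"; returns a dict with "image" (480x640x3 uint8, red, green, blue), "fov_y" (degrees; the focal length in pixels is half the picture's height over the tangent of half this angle, whatever the lens; pixels are square), "cx", "cy" (the principal point, pixels), "dist_coeffs" ([k1, k2, p1, p2, k3] as OpenCV has them; the pictures are not rectified), "rvec" (rotation vector, rad) and "tvec" (3), from world to camera coordinates, as OpenCV has them. Camera axes: x right, y down, z forward; pixel columns grow to the right and rows downward; lengths in m; the calibration is good to about 2 mm. A picture is of the moment at which its call begins. There is no depth.
- close_job(): hands the job in, once; it reports no verdict.
The state is a dict: "clock": time; "joint_pos": joint angles; "qvel": joint speeds; "tau": joint torques, N m; "tool_pos": TCP position; "orientation": TCP orientation; "force": force on the tool from outside, world axes, zero at the start; "moment": the same for the moment, N m; "opening": finger opening in m.
Only numpy, scipy, OpenCV 4.12 (cv2) and the standard library are available. Lean on these libraries where they do the work, as an engineer would, in place of code of your own. Each camera call takes 0.05 s, during which the arm holds its last target.

## Task

Pack the steel forceps for transport: pick them up from the blue mat and set them down (do not drop them) flat in the long bay of the grey carrier, either way round. Then push the carrier's sliding bolt by its red knob across over the forceps until its tip is fully home in the keeper on the other side of the bay. Leave the bottle, jars, timer and other things on the bench where they are, and let go of everything.

Things in the scene. Friction and masses are not known exactly. Their poses are not given: they have to be found in the camera images.
- carrier: The carrier, a grey L-shaped plate 8 mm thick, fixed to the bench; origin under the bay's centre, axes as bay. The main plate covers x -90..90, y -36..56 mm; an arm (x -90..-32) runs on to y -150 mm and carries the bolt's steel barrel (x -67..-43, y -145..-25 mm, top 38 mm above the bench), slotted on top for the knob's stem.
- tweezers_mid (a point): Centre of the straight steel forceps, half-way up: 127 mm long along the point's y axis, 17 mm wide along x, 8 mm thick along z, lying on their side, about 25 g, one rigid piece. They start flat on the blue mat (160 x 84 mm, 3 mm thick, fixed to the bench) and can be pinched across their width from above at the middle.
- bay (a point): Centre of the floor of the carrier's long bay, 8 mm above the bench. The bay runs along the point's x axis: inside 148 mm long (x) by 32 mm wide (y), walls 5 mm thick and 10 mm high; both long walls are missing over the middle 68 mm, so that fingers can pass down on either side of the part.
- keeper (a point): Centre of the keeper's mouth: a steel arch on the far (+y) side of the bay, same axes as bay, at bay x = -55, y = +21 mm, 26.5 mm above the bench; its opening is about 15 mm wide and 24 mm deep along y, the arch's top is 38 mm above the bench.
- bolt_knob (a point): Centre of the red round knob that stands up on the bolt: 18 mm across, 20 mm high (from 42 to 62 mm above the bench), on a 7 mm stem; same axes as bay. It slides along the +y axis of bay with the bolt.
- bolt_tip (a point): Centre of the tip of the bolt, an aluminium-grey round bar 12 mm thick and 100 mm long along y, 26.5 mm above the bench (underside 20.5 mm), 90 mm ahead (+y) of the knob. It passes over the forceps when they lie flat in the bay, and is stopped by them if they lie on the walls.
- bolt (a joint): How far the bolt has slid along +y of bay, in m: 0 drawn back (tip at bay y = -34 mm), about 0.055 tip at the keeper's mouth, 0.075 at its stop, fully home, tip 20 mm inside the keeper. It starts at 0 to 0.012, clear of the bay; slides against about 2.5 N of friction and stays where it is left.
- stain_bottle_mid (a point): A violet dropper bottle with red bulb, 42 mm across, 99 mm tall, standing loose; point at mid height. Leave alone.
- red_cap_jar_mid (a point): A specimen jar with a red cap, 52 mm across, 62 mm tall, standing loose; point at mid height. Leave alone.
- white_cap_jar_mid (a point): A specimen jar with a white cap, 52 mm across, 62 mm tall, standing loose; point at mid height. Leave alone.
- timer_mid (a point): A small white digital timer, 72 x 62 x 18 mm, lying loose face up; point at mid height. Leave alone.
- oil_mid (a point): A small brown bottle with a black cap, 33 mm across, 66 mm tall, standing loose; point at mid height. Leave alone.

How it is judged:
By the outcome, as a careful person would: the job done as asked, in the order asked, and still so for the second after the job is handed in, with the robot touching nothing.
It also fails if it takes over 51 s, if anything falls off the work surface, if the arm or the gripper's body presses on something with over 40 N, if the wrist force passes 120 N, or if a joint passes its speed limit or range.

## Working session

There is one attempt and no reset: what is moved stays moved. The work goes in short steps, Python scripts to look and compute and a tool call to move; the robot and the scene stay as the last step left them, time stands still between calls to the robot, and variables do not carry over. Pictures are saved under pics/ and viewed, and the job is handed in when it is done.

Besides the shell and the picture viewer there is one more tool, called after ">>>" as name(argument=value, ...) on one line, values as JSON. jog_arm: Moves the arm, as the interface text tells. Its arguments: {"type":"object","properties":{"commands":{"type":"array","items":{"type":"array","items":{"type":"number"}}},"fingers":{"type":"number"}},"required":["commands"]}

```bash
mkdir -p pics; cat > h.py <<'E'
import numpy as np, cv2
from plant import *
def cam(s):
    f=240/np.tan(np.radians(s["fov_y"]/2))
    K=np.array([[f,0,s["cx"]],[0,f,s["cy"]],[0,0,1]])
    return K,np.array(s["dist_coeffs"],float),np.array(s["rvec"],float),np.array(s["tvec"],float)
def ray(c,px,z):
    K,d,r,t=c
    u=cv2.undistortPoints(np.array([[px]],float),K,d)[0,0]
    R=cv2.Rodrigues(r)[0]; o=-R.T@t; v=R.T@np.array([u[0],u[1],1])
    return o+v*(z-o[2])/v[2]
def proj(c,P):
    K,d,r,t=c
    return cv2.projectPoints(np.array(P,float).reshape(-1,1,3),r,t,K,d)[0].reshape(-1,2)
E
python3 - <<'E'
from h import *
import pickle
o=get_obs();print(o,hold_point_z)
S={}
for n in("top","side"):
    s=snapshot(n);S[n]=s;cv2.imwrite(f"pics/{n}0.png",s["image"][:,:,::-1]);print(n,{k:v for k,v in s.items() if k!="image"})
pickle.dump(S,open("s0.pkl","wb"))
E
```

```text
{'clock': 0.0, 'joint_pos': array([-6.00418465e+01,  2.05896260e+01,  6.34712561e-01, -2.01864278e-02,
       -7.01351087e+01, -1.65052880e+01]), 'qvel': array([-0.05932519,  0.04958571, -0.05818607,  0.02390006, -0.02763828,
        0.01539408]), 'tau': array([ 8.39077416e-05, -5.82723105e+01,  2.93053025e+01,  6.99721992e+00,
        6.92199043e-03, -2.03359104e-04]), 'tool_pos': array([ 0.15686511, -0.65596808,  0.18915007]), 'orientation': array([ 1.79908295e+02, -7.38337145e-03, -1.66554003e+02]), 'force': array([ 0.59050138, -0.81377411,  0.43308885]), 'moment': array([ 0.06311801, -0.02441405,  0.01026934]), 'opening': 0.08777738007693955} 0.0188
top {'fov_y': 55.46936951112381, 'cx': 322.389262213849, 'cy': 235.92048010185832, 'dist_coeffs': array([-0.04721281,  0.        ,  0.        ,  0.        ,  0.        ]), 'rvec': array([ 2.17106312, -2.18723014,  0.15026154]), 'tvec': array([-0.29642057,  0.53696182,  0.87189328])}
side {'fov_y': 42.073113349164004, 'cx': 310.58791227745235, 'cy': 233.70618410016345, 'dist_coeffs': array([0.03781931, 0.        , 0.        , 0.        , 0.        ]), 'rvec': array([ 2.18189966, -0.06596939,  0.03516179]), 'tvec': array([-0.55236286, -0.08946136,  1.53598583])}
```

View pics/top0.png

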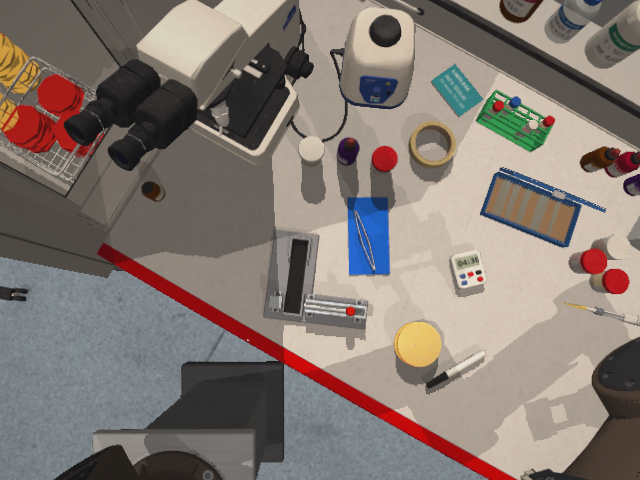

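View pics/side0.png

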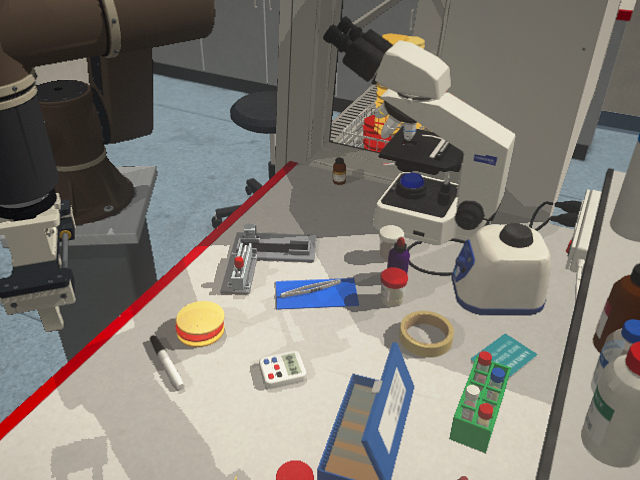

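The top picture shows the carrier around (300,280) with its knob at (350,311), and the forceps on the mat around (365,238). The side picture shows both near (265,258) and (310,290). I'll enlarge both.

```bash
python3 - <<'E'
import cv2
for n,(x,y,w,h) in {"top":(255,185,145,145*3//4+35),"side":(210,215,155,95)}.items():
    im=cv2.imread(f"pics/{n}0.png")[y:y+h,x:x+w]
    im=cv2.resize(im,None,fx=5 if n=="side" else 4,fy=5 if n=="side" else 4,interpolation=cv2.INTER_CUBIC)
    k=5 if n=="side" else 4
    for i in range(0,w,10): cv2.putText(im,str(x+i),(i*k,8),0,.3,(0,255,255)); cv2.line(im,(i*k,10),(i*k,14),(0,255,255))
    for i in range(0,h,10): cv2.putText(im,str(y+i),(0,i*k+3),0,.3,(0,255,255)); 
    cv2.imwrite(f"pics/{n}0c.png",im);print(im.shape)
E
```

```text
(572, 580, 3)
(475, 775, 3)
```

View pics/top0c.png

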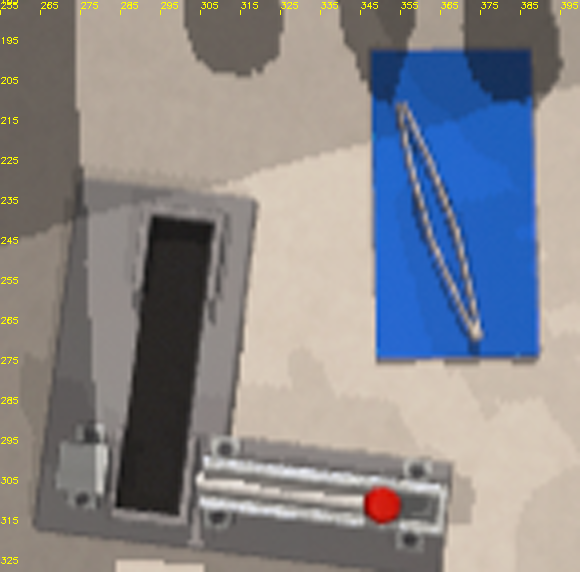

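View pics/side0c.png

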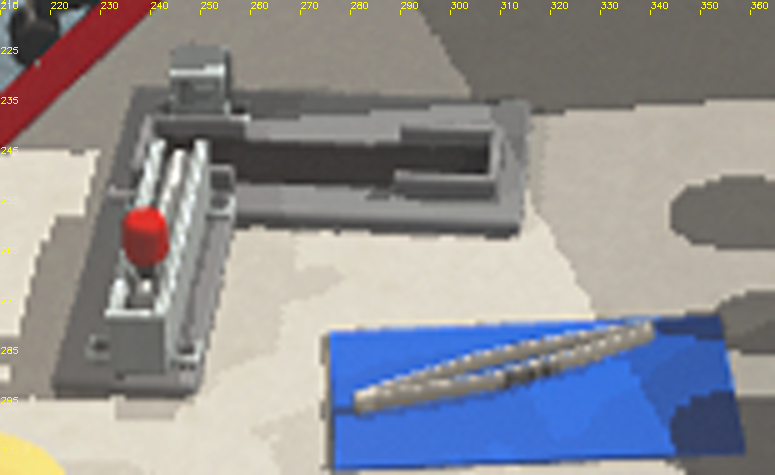

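```bash
cat > fit.py <<'E'
from h import *
import pickle
from scipy.optimize import least_squares
S=pickle.load(open("s0.pkl","rb")); C={n:cam(S[n]) for n in S}
T=lambda a,b:(255+a/4,185+b/4)
D=lambda a,b:(210+a/5,215+b/5)
obs=[("top",(90,56,8),T(82,180)),("top",(90,-36,8),T(256,202)),("top",(-90,56,8),T(35,527)),("top",(-32,-150,8),T(452,464)),
("side",(90,56,8),D(527,103)),("side",(90,-36,8),D(519,228)),("side",(-90,-150,8),D(53,387)),("side",(-90,56,8),D(135,90)),("side",(-32,-150,8),D(197,390))]
def W(p,L):
    c,s=np.cos(p[2]),np.sin(p[2]);L=np.array(L)/1000
    return [p[0]+c*L[0]-s*L[1],p[1]+s*L[0]+c*L[1],L[2]]
def fit(ob):
    f=lambda p:np.concatenate([proj(C[n],W(p,L))[0]-np.array(o) for n,L,o in ob])
    r=least_squares(f,[.5,-.2,0.],loss="soft_l1");return r.x,f(r.x).reshape(-1,2)
if __name__=="__main__":
    for sel in (("top",),("side",),("top","side")):
        p,e=fit([o for o in obs if o[0] in sel]);print(sel,p[:2],np.degrees(p[2]));print(e.round(1).tolist())
    print("knob px pred d=0,12 top",[proj(C["top"],W(p,(-55,-124+d,62)))[0].round(1) for d in(0,12)])
    print("knob top ray",ray(C["top"],T(382,505),.062), "bay frame:")
    k=ray(C["top"],T(382,505),.058)[:2]-p[:2];c,s=np.cos(p[2]),np.sin(p[2]);print(c*k[0]+s*k[1],-s*k[0]+c*k[1])
    # forceps ends
    for z in(.007,):
        a=ray(C["top"],T(401,105),z);b=ray(C["top"],T(477,338),z)
        print("top fc",a,b,(a+b)/2,np.linalg.norm(a-b),np.degrees(np.arctan2(*(a-b)[1::-1])))
        a=ray(C["side"],D(653,328),z);b=ray(C["side"],D(357,402),z)
        print("side fc",a,b,(a+b)/2,np.linalg.norm(a-b),np.degrees(np.arctan2(*(a-b)[1::-1])))
    for n,q in(("bottle",(347,150)),("redjar",(385,158)),("white",(311,150)),("oil",(152,191)),("yellow",(418,343)),("scope corner",(265,160)),("timer",(468,272))):print(n,ray(C["top"],q,.06)[:2])
E
python3 fit.py
```

```text
('top',) [ 0.45522574 -0.24841928] -7.343835048297814
[[-0.6, -0.7], [0.7, -0.7], [-0.6, 1.3], [0.5, 0.3]]
('side',) [ 0.45785244 -0.25176905] -6.6322899386407075
[[1.0, -0.4], [0.5, -0.3], [-0.5, 0.1], [-0.9, -0.4], [0.0, 0.5]]
('top', 'side') [ 0.45685783 -0.24962937] -6.9003753363453315
[[-0.4, -1.3], [0.9, -1.7], [0.4, 0.8], [1.3, -1.1], [0.6, -0.8], [-0.1, -0.7], [-1.3, -0.7], [-1.2, -1.0], [-0.8, -0.2]]
knob px pred d=0,12 top [array([358.2, 311.5]), array([351.9, 310.8])]
knob top ray [ 0.38791662 -0.35148594  0.062     ] bay frame:
-0.05638408128282645 -0.10978323488347633
top fc [ 0.58833497 -0.36933126  0.007     ] [ 0.46831351 -0.40609036  0.007     ] [ 0.52832424 -0.38771081  0.007     ] 0.12552442594073815 17.02831252645292
side fc [ 0.59184132 -0.36683496  0.007     ] [ 0.47136748 -0.40530193  0.007     ] [ 0.5316044  -0.38606844  0.007     ] 0.1264660122861831 17.708142133877505
bottle [ 0.70202547 -0.34969561]
redjar [ 0.68586643 -0.4246476 ]
white [ 0.70202462 -0.2787198 ]
oil [0.62139532 0.03008036]
yellow [ 0.32648581 -0.47920543]
scope corner [ 0.68200469 -0.18856867]
timer [ 0.45994352 -0.5810099 ]
```

>>> jog_arm(commands=[[10, 8, 0, 0.4], [20, 15, 0, 0.4], [26, 19, 0, 0.4], [26, 19, 0, 0.4], [26, 19, 0, 0.4], [26, 19, 0, 0.4], [26, 19, 0, 0.4], [26, 19, 0, 0.4], [26, 19, 0, 0.4], [26, 19, 0, 0.4]], fingers=60)

```text
clock: 0.93
tool_pos: [0.3963, -0.4797, 0.19]
orientation: [180.0, 0.0, -162.5]
force: [0.8, -0.4, 0.2]
opening: 0.06
```

>>> jog_arm(commands=[[26, 19, -5, 0], [26, 19, -15, 0], [26, 19, -15, 0], [26, 19, -15, 0], [20, 15, -15, 0], [11, 3, -15, 0], [0, 0, -15, 0], [0, 0, -10, 0], [0, 0, -5, 0], [0, 0, 0, 0]])

```text
clock: 1.77
tool_pos: [0.5288, -0.3873, 0.0787]
orientation: [179.9, -0.1, -162.6]
force: [-0.2, 0.5, 0.3]
opening: 0.06
```

```bash
cat > shot.py <<'E'
from h import *
import sys
def crop(n,tag,x,y,w,h,k):
    s=snapshot(n);im=np.ascontiguousarray(s["image"][y:y+h,x:x+w,::-1]);im=cv2.resize(im,None,fx=k,fy=k,interpolation=cv2.INTER_CUBIC)
    for i in range(0,w,10): cv2.putText(im,str(x+i),(i*k,8),0,.3,(0,255,255)); cv2.line(im,(i*k,10),(i*k,14),(0,255,255))
    for i in range(0,h,10): cv2.putText(im,str(y+i),(0,i*k+3),0,.3,(0,255,255))
    cv2.imwrite(f"pics/{n}{tag}.png",im)
if __name__=="__main__":
    o=get_obs();print(o["clock"],o["tool_pos"],o["orientation"],o["force"],o["opening"])
    crop("top",sys.argv[1],250,180,160,145,4);crop("side",sys.argv[1],190,200,170,110,4)
E
python3 shot.py 1
```

```text
1.7667 [ 0.52880173 -0.38733575  0.07867465] [ 1.79906811e+02 -1.07492747e-01 -1.62580797e+02] [-0.15133984  0.47144973  0.28774648] 0.05998404144235344
```

View pics/top1.png

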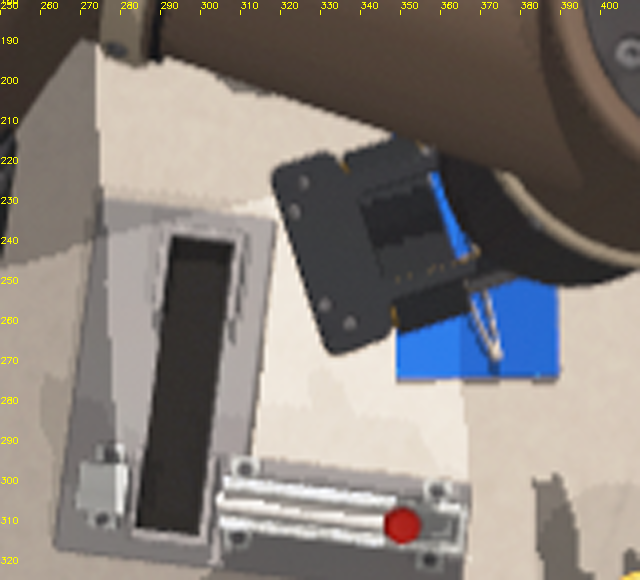

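View pics/side1.png

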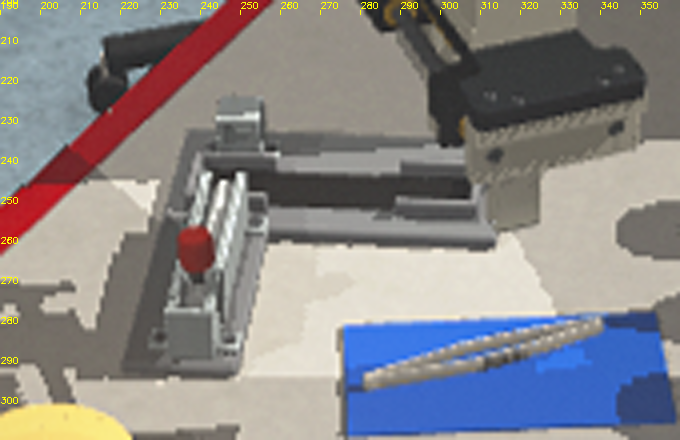

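```bash
python3 - <<'E'
from fit import *
t=np.array([.5288,-.3873,.0787]);y=np.radians(-162.58);X=np.array([np.cos(y),np.sin(y),0]);Y=np.array([np.sin(y),-np.cos(y),0])
for d in(-.03,-.04,-.051):
  for x in(.0095,-.0095):
    print(d,x,proj(C["side"],t+d*Y+x*X)[0].round(1))
E
python3 - <<'E'
import cv2
im=cv2.imread("pics/side1.png")[100:240,420:680]
cv2.imwrite("pics/sc1.png",cv2.resize(im,None,fx=3,fy=3,interpolation=cv2.INTER_NEAREST))
E
```

```text
-0.03 0.0095 [311.  269.9]
-0.03 -0.0095 [320.4 267.6]
-0.04 0.0095 [313. 273.]
-0.04 -0.0095 [322.4 270.7]
-0.051 0.0095 [315.1 276.4]
-0.051 -0.0095 [324.6 274.1]
```

View pics/sc1.png

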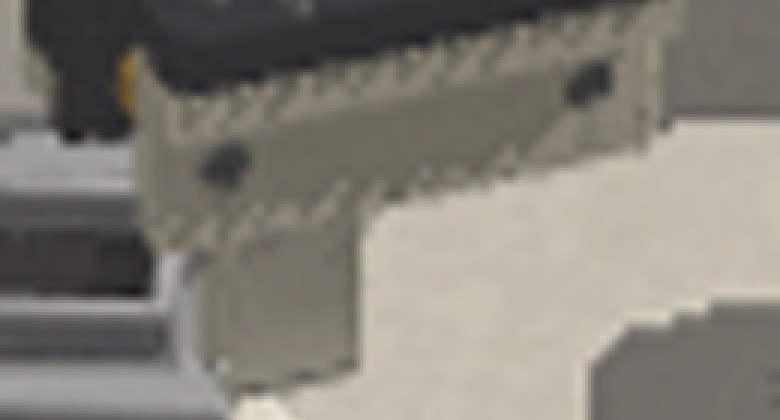

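```bash
python3 - <<'E'
from fit import *
p,e=fit(obs)
print([proj(C["side"],W(p,(-55,-112,z)))[0].round(1) for z in(42,62)])
t=np.array([.5288,-.3873,.0787]);y=np.radians(-162.58);X=np.array([np.cos(y),np.sin(y),0]);Y=np.array([np.sin(y),-np.cos(y),0])
for x in (.0095,-.0095):
  for d in(.03,.02,0,-.01,-.02): print(x,d,[proj(C["side"],t+d*Y+x*X+[0,0,z])[0].round(1).tolist() for z in (0,.0188,.036)])
R=cv2.Rodrigues(C["side"][2])[0];print(-R.T@C["side"][3])
E
```

```text
[array([238.8, 266.8]), array([238.2, 258.8])]
0.0095 0.03 [[300.1, 252.0], [300.0, 244.3], [299.9, 237.0]]
0.0095 0.02 [[301.9, 254.9], [301.8, 247.1], [301.7, 239.9]]
0.0095 0 [[305.5, 260.8], [305.4, 252.9], [305.4, 245.6]]
0.0095 -0.01 [[307.3, 263.8], [307.3, 255.9], [307.3, 248.6]]
0.0095 -0.02 [[309.2, 266.8], [309.2, 258.9], [309.1, 251.5]]
-0.0095 0.03 [[309.2, 250.0], [309.2, 242.2], [309.2, 235.0]]
-0.0095 0.02 [[311.0, 252.8], [311.0, 245.0], [311.0, 237.8]]
-0.0095 0 [[314.7, 258.6], [314.7, 250.8], [314.8, 243.5]]
-0.0095 -0.01 [[316.6, 261.6], [316.6, 253.7], [316.7, 246.4]]
-0.0095 -0.02 [[318.5, 264.6], [318.6, 256.7], [318.6, 249.4]]
[ 0.47135303 -1.3397973   0.80940106]
```

```bash
python3 - <<'E'
from fit import *
t=np.array([.1569,-.656,.1892]);y=np.radians(-166.55);X=np.array([np.cos(y),np.sin(y),0]);Y=np.array([np.sin(y),-np.cos(y),0])
for d in(-.065,-.044,0,.044,.065): print(d,[proj(C["side"],t+d*Y+x*X+[0,0,z])[0].round(1).tolist() for z in (0,.0188,.05) for x in (.0095,-.0095)])
im=cv2.imread("pics/side0.png")[200:350,0:110];cv2.imwrite("pics/sg0.png",cv2.resize(im,None,fx=5,fy=5))
s=snapshot("side");im=s["image"][170:300,270:400,::-1];cv2.imwrite("pics/sg1.png",cv2.resize(im,None,fx=4.5,fy=4.5))
E
```

```text
-0.065 [[53.4, 355.4], [68.4, 352.3], [50.1, 345.4], [65.4, 342.3], [44.5, 328.2], [60.0, 325.2]]
-0.044 [[54.0, 344.6], [68.7, 341.7], [50.7, 334.7], [65.6, 331.7], [45.2, 317.6], [60.4, 314.7]]
0 [[54.9, 323.4], [69.1, 320.7], [51.8, 313.6], [66.2, 310.9], [46.5, 296.7], [61.1, 294.1]]
0.044 [[55.8, 303.7], [69.4, 301.2], [52.8, 294.0], [66.6, 291.6], [47.7, 277.5], [61.8, 275.0]]
0.065 [[56.2, 294.9], [69.6, 292.4], [53.3, 285.2], [66.8, 282.8], [48.3, 268.8], [62.1, 266.4]]
```

View pics/sg0.png

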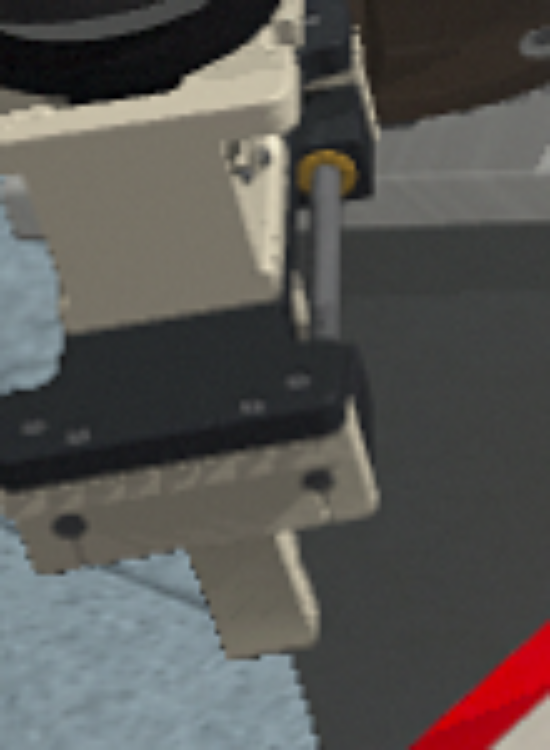

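View pics/sg1.png

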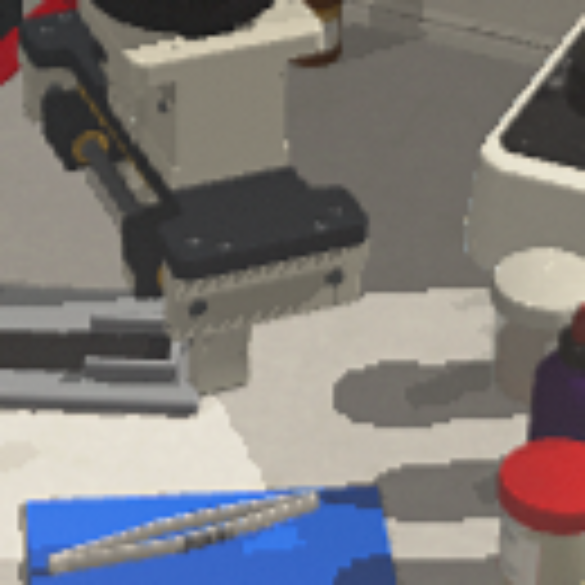

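The gripper's fingertips look about 40 mm higher in the side picture than the reported TCP. I'll go lower in a small step and check against scenery before trusting either figure.

>>> jog_arm(commands=[[0, 0, -6, 0], [0, 0, -8, 0], [0, 0, -8, 0], [0, 0, -8, 0], [0, 0, -8, 0], [0, 0, -6, 0], [0, 0, -4, 0], [0, 0, 0, 0], [0, 0, 0, 0], [0, 0, 0, 0]])

```text
clock: 2.75
tool_pos: [0.5304, -0.3876, 0.0324]
orientation: [-180.0, 0.0, -162.5]
force: [0.6, 0.5, 0.6]
opening: 0.06
```

```bash
python3 - <<'E'
from h import *
s=snapshot("side");im=s["image"][200:310,260:390,::-1];cv2.imwrite("pics/sg2.png",cv2.resize(im,None,fx=6,fy=6,interpolation=cv2.INTER_CUBIC));print(get_obs()["tool_pos"])
E
```

```text
[ 0.53037787 -0.38762632  0.03251571]
```

View pics/sg2.png

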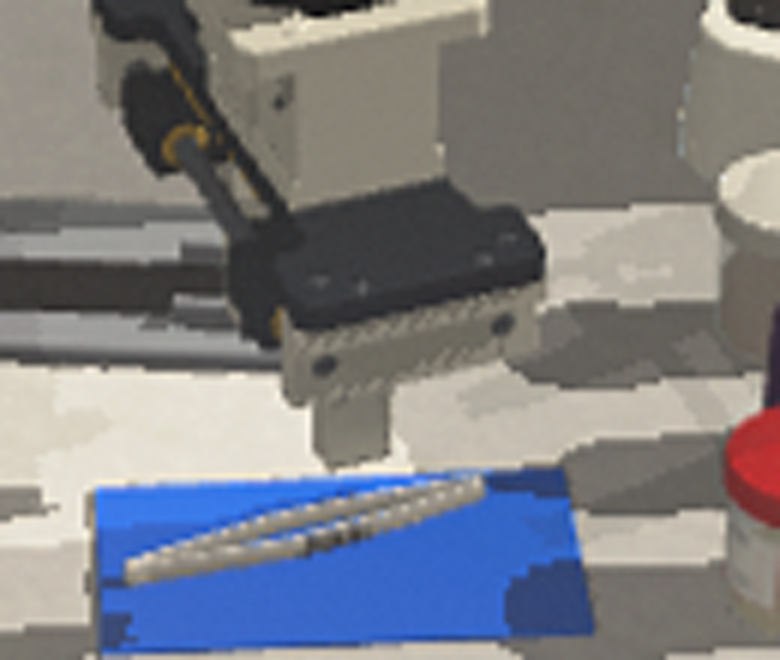

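```bash
python3 - <<'E'
from fit import *
R=cv2.Rodrigues(C["top"][2])[0];print("topcam",-R.T@C["top"][3],R[2],C["top"][0][0,0])
t=np.array([.5288,-.3873,.0787]);y=np.radians(-162.58);X=np.array([np.cos(y),np.sin(y),0]);Y=np.array([np.sin(y),-np.cos(y),0])
for d in (.0965,.08,-.0965):
  for z in(.066,.1,.13,.16): print(d,z,[[proj(C[n],t+d*Y+x*X+[0,0,z])[0].round(1).tolist() for x in(.039,-.039)] for n in("top","side")])
E
```

```text
topcam [ 0.43674051 -0.2736742   0.9331405 ] [ 0.10825059 -0.02951468 -0.99368541] 456.4610288201225
0.0965 0.066 [[[328.4, 270.4], [314.5, 227.7]], [[274.0, 209.3], [311.1, 201.8]]]
0.0965 0.1 [[[329.2, 269.7], [314.8, 225.1]], [[273.4, 194.5], [311.1, 187.2]]]
0.0965 0.13 [[[330.1, 269.1], [315.0, 222.6]], [[272.9, 181.1], [311.2, 173.8]]]
0.0965 0.16 [[[331.0, 268.4], [315.3, 220.0]], [[272.4, 167.2], [311.2, 160.1]]]
0.08 0.066 [[[337.5, 267.5], [323.6, 224.8]], [[276.7, 213.6], [314.1, 206.0]]]
0.08 0.1 [[[338.7, 266.7], [324.2, 222.1]], [[276.1, 198.8], [314.2, 191.2]]]
0.08 0.13 [[[339.9, 265.9], [324.8, 219.5]], [[275.6, 185.2], [314.2, 177.8]]]
0.08 0.16 [[[341.3, 265.0], [325.5, 216.7]], [[275.1, 171.2], [314.3, 164.0]]]
-0.0965 0.066 [[[432.9, 236.5], [418.3, 194.8]], [[308.9, 266.0], [350.3, 256.3]]]
-0.0965 0.1 [[[438.3, 234.3], [423.1, 190.8]], [[308.9, 250.2], [351.0, 240.6]]]
-0.0965 0.13 [[[443.5, 232.3], [427.6, 187.0]], [[308.9, 235.7], [351.6, 226.3]]]
-0.0965 0.16 [[[449.1, 230.0], [432.5, 182.9]], [[308.8, 220.8], [352.3, 211.6]]]
```

```bash
python3 shot.py 2 ; python3 - <<'E'
import cv2
cv2.imwrite("pics/sf.png",cv2.imread("pics/side1.png"))
E
```

```text
2.8 [ 0.53037787 -0.38762632  0.03251571] [-1.79968392e+02  2.95898951e-02 -1.62538160e+02] [ 0.59873864 -0.69007097  0.15215021] 0.0600642906315115
```

View pics/top2.png

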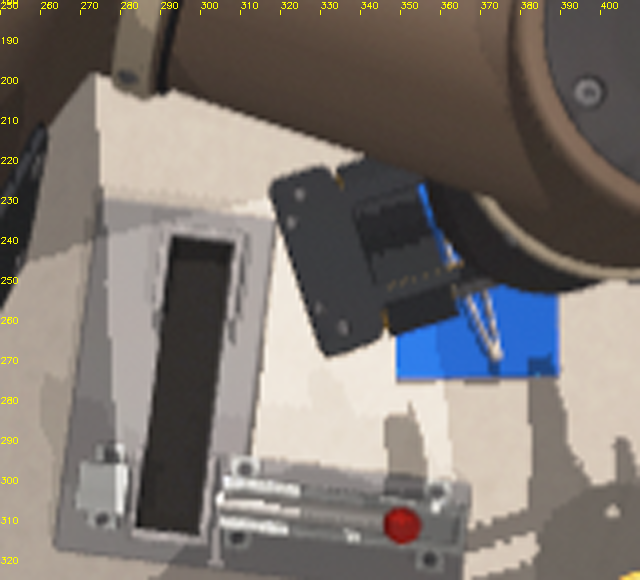

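>>> jog_arm(commands=[[0, 0, -3, 0], [0, 0, -4, 0], [0, 0, -4, 0], [0, 0, -4, 0], [0, 0, -4, 0], [0, 0, -3, 0], [0, 0, -3, 0], [0, 0, 0, 0], [0, 0, 0, 0], [0, 0, 0, 0]])

```text
clock: 3.73
tool_pos: [0.5301, -0.3876, 0.0072]
orientation: [-180.0, 0.0, -162.5]
force: [-0.0, -0.1, 0.7]
opening: 0.0599
```

```bash
python3 - <<'E'
from h import *
s=snapshot("side");im=s["image"][200:310,260:390,::-1];cv2.imwrite("pics/sg3.png",cv2.resize(im,None,fx=6,fy=6,interpolation=cv2.INTER_CUBIC));print(get_obs()["tool_pos"])
E
```

```text
[ 0.53019541 -0.3875498   0.00730233]
```

View pics/sg3.png

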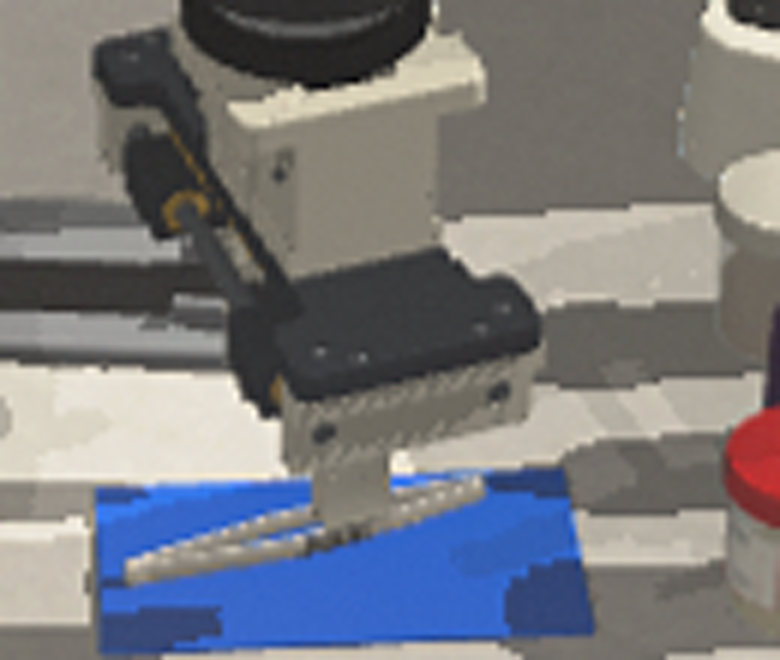

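The finger ends above the forceps with no contact shadow beside it, so the tip seems to be well above the mat although the reported z is 7 mm. I'll step down in small, force-watched moves.

>>> jog_arm(commands=[[0, 0, -1, 0], [0, 0, -1, 0], [0, 0, -1, 0], [0, 0, -1, 0], [0, 0, -1, 0], [0, 0, 0, 0], [0, 0, 0, 0], [0, 0, 0, 0], [0, 0, 0, 0], [0, 0, 0, 0]])

```text
clock: 4.62
tool_pos: [0.5301, -0.3875, 0.0021]
orientation: [-180.0, 0.0, -162.5]
force: [0.6, 0.5, 0.6]
opening: 0.0601
```

>>> jog_arm(commands=[[0, 0, -1, 0], [0, 0, -1, 0], [0, 0, -1, 0], [0, 0, -1, 0], [0, 0, -1, 0], [0, 0, -1, 0], [0, 0, -1, 0], [0, 0, -1, 0], [0, 0, 0, 0], [0, 0, 0, 0]])

```text
clock: 5.45
tool_pos: [0.53, -0.3874, -0.006]
orientation: [180.0, -0.0, -162.5]
force: [-0.0, 0.7, 0.1]
opening: 0.0601
```

```bash
python3 - <<'E'
from h import *
s=snapshot("side");cv2.imwrite("pics/sfull4.png",s["image"][:,:,::-1]);im=s["image"][200:310,260:390,::-1];cv2.imwrite("pics/sg4.png",cv2.resize(im,None,fx=6,fy=6,interpolation=cv2.INTER_CUBIC));o=get_obs();print(o["tool_pos"],o["force"],o["tau"])
E
```

```text
[ 0.53006547 -0.38748762 -0.00590865] [-0.5537996  -0.7010432   0.28838115] [-2.54913735e-03 -6.22631979e+01  2.26243794e+01  5.40581569e+00
 -4.07842768e-02 -1.30682356e-04]
```

View pics/sg4.png

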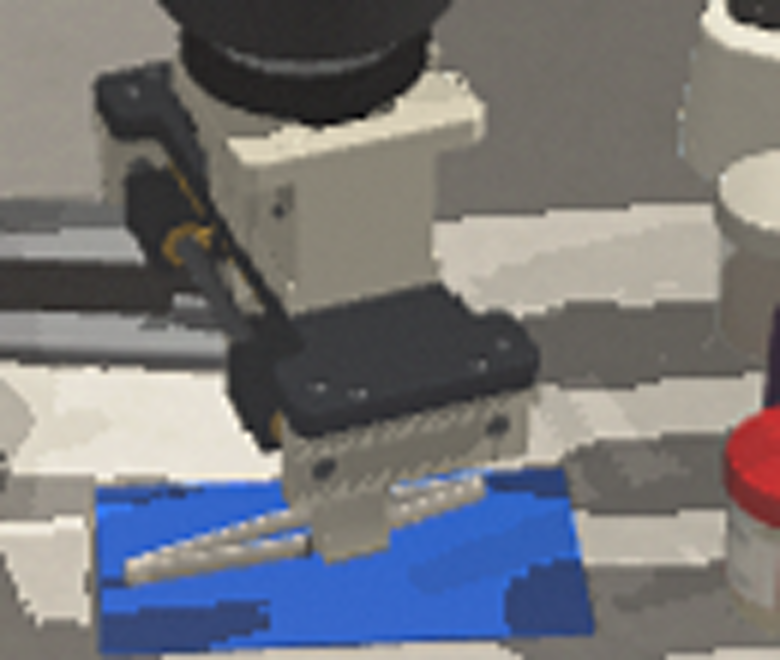

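```bash
python3 - <<'E'
from fit import *
y=np.radians(-162.5);X=np.array([np.cos(y),np.sin(y),0]);Y=np.array([np.sin(y),-np.cos(y),0])
for nm,t,ob in (("sg4",(.5301,-.3875,-.0059),[(314.2,293.7),(324.2,292)]),("sg2",(.5304,-.3876,.0325),[(260+332/6,200+470/6),(260+390/6,200+460/6)]),("sg1",(.5288,-.3873,.0787),[(313.75,257.5),(324.6,256)])):
  t=np.array(t)
  f=lambda q:np.concatenate([proj(C["side"],t+-.051*Y+x*X+[0,0,q[0]]+q[1]*X)[0]-o for x,o in zip((.0095,-.0095),np.array(ob))])
  r=least_squares(f,[0,0]);print(nm,r.x,r.fun.round(1))
E
```

```text
sg4 [0.04263456 0.00236823] [ 0.3  0.3 -0.4 -0.3]
sg2 [0.04135727 0.00109371] [ 0.1  0.3 -0.1 -0.3]
sg1 [0.04372866 0.00179162] [ 0.6  0.4 -0.6 -0.4]
```

The pictures agree that the true fingertip is about 42.5 mm above the reported TCP, with xy within about 2 mm. I'll keep descending in steps.

>>> jog_arm(commands=[[0, 0, -2, 0], [0, 0, -3, 0], [0, 0, -4, 0], [0, 0, -4, 0], [0, 0, -4, 0], [0, 0, -3, 0], [0, 0, -2, 0], [0, 0, -1, 0], [0, 0, 0, 0], [0, 0, 0, 0]])

```text
clock: 6.33
tool_pos: [0.5301, -0.3875, -0.0289]
orientation: [-180.0, -0.0, -162.5]
force: [0.1, 0.1, -0.0]
opening: 0.0601
```

```bash
cat > sg.py <<'E'
from h import *
import sys
s=snapshot("side");im=s["image"][200:310,260:390,::-1];cv2.imwrite(f"pics/sg{sys.argv[1]}.png",cv2.resize(im,None,fx=6,fy=6,interpolation=cv2.INTER_CUBIC));o=get_obs();print(o["tool_pos"],o["force"])
E
python3 sg.py 5
```

```text
[ 0.53018295 -0.38754679 -0.02877263] [-0.71824047 -0.02712099  0.49809242]
```

View pics/sg5.png

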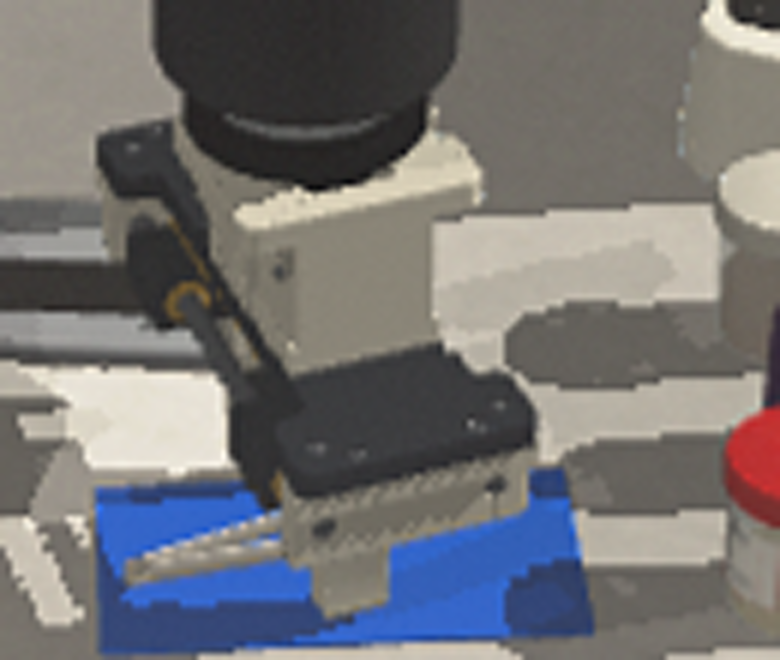

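>>> jog_arm(commands=[[0, 0, -1, 0], [0, 0, -1, 0], [0, 0, -1, 0], [0, 0, -1, 0], [0, 0, -1, 0], [0, 0, -1, 0], [0, 0, -1, 0], [0, 0, 0, 0], [0, 0, 0, 0], [0, 0, 0, 0]])

```text
clock: 7.22
tool_pos: [0.5301, -0.3875, -0.0332]
orientation: [-179.9, 0.0, -162.5]
force: [-6.6, 5.0, 21.1]
opening: 0.0601
```

>>> jog_arm(commands=[[0, 0, -0.5, 0], [0, 0, -0.5, 0], [0, 0, -0.5, 0], [0, 0, 0, 0], [0, 0, 0, 0], [0, 0, 0, 0], [0, 0, 0, 0], [0, 0, 0, 0], [0, 0, 0, 0], [0, 0, 0, 0]])

```text
clock: 8.05
tool_pos: [0.5301, -0.3875, -0.0334]
orientation: [-179.9, 0.0, -162.5]
force: [-9.4, 9.3, 31.3]
opening: 0.0599
```

```bash
python3 sg.py 6
```

```text
[ 0.530136   -0.38754594 -0.03336966] [-8.20186546  8.82736419 32.0078502 ]
```

View pics/sg6.png

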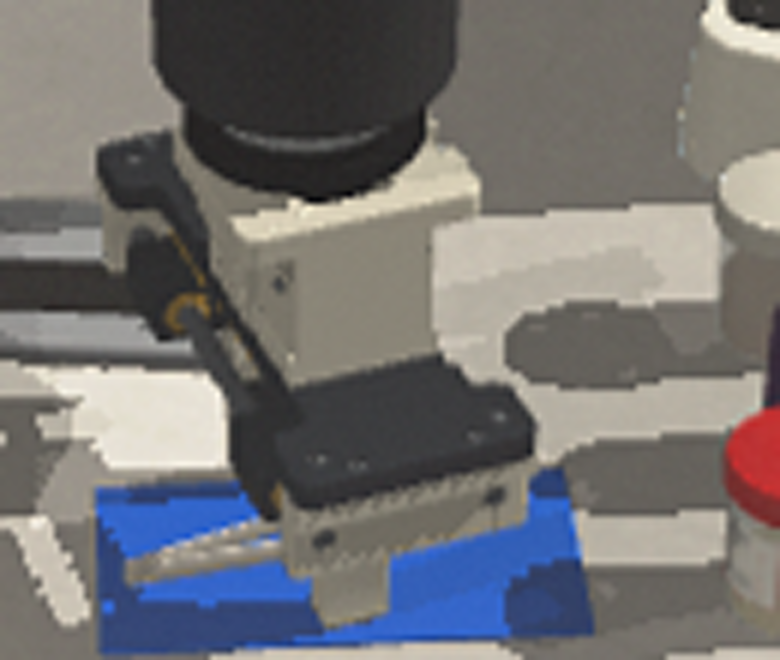

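```bash
python3 - <<'E'
from h import *
for i in range(1):
    o=get_obs();print(o["force"],o["moment"],o["tool_pos"])
E
```

```text
[-8.20186546  8.82736419 32.0078502 ] [ 3.52504087  3.39825107 -0.16229144] [ 0.530136   -0.38754594 -0.03336966]
```

>>> jog_arm(commands=[[0, 0, 1, 0], [0, 0, 1, 0], [0, 0, 1, 0], [0, 0, 1, 0], [0, 0, 1, 0], [0, 0, 0, 0], [0, 0, 0, 0], [0, 0, 0, 0], [0, 0, 0, 0], [0, 0, 0, 0]])

```text
clock: 8.93
tool_pos: [0.5299, -0.3874, -0.0327]
orientation: [180.0, -0.0, -162.6]
force: [0.1, 0.0, -0.3]
opening: 0.0597
```

```bash
python3 - <<'E'
from h import *
o=get_obs();print(o["force"],o["moment"],o["tool_pos"])
E
python3 shot.py 7
```

```text
[ 0.13958845  0.01155533 -0.34325586] [0.03706896 0.03700075 0.00215328] [ 0.52992684 -0.38743773 -0.03266932]
8.9333 [ 0.52992684 -0.38743773 -0.03266932] [ 1.79987963e+02 -1.32931724e-02 -1.62550300e+02] [ 0.13958845  0.01155533 -0.34325586] 0.05965468557921859
```

View pics/top7.png

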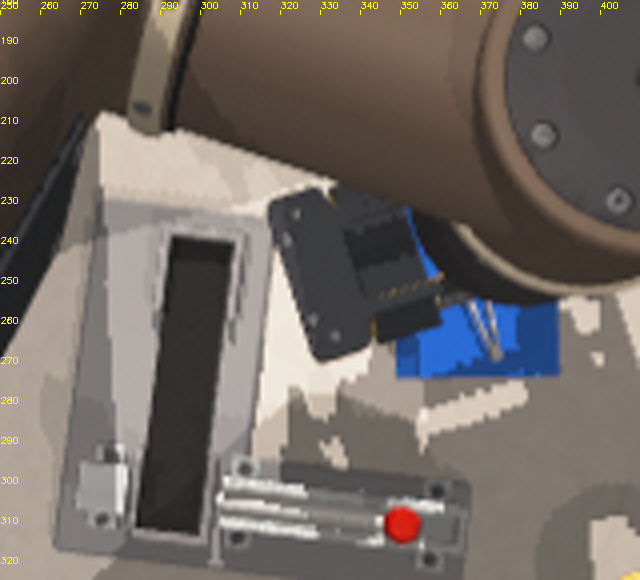

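```bash
python3 - <<'E'
from fit import *
y=np.radians(-162.5);X=np.array([np.cos(y),np.sin(y),0]);Y=np.array([np.sin(y),-np.cos(y),0])
t=np.array((.5301,-.3875,0))
for z in(.003,.007,.011,.015):
  for q in((260+322/6,200+628/6),(260+388/6,200+612/6)):
    w=ray(C["side"],q,z)-t;print(z,(w@X).round(4),(w@Y).round(4))
E
python3 - <<'E'
import cv2
im=cv2.imread("pics/side7.png");cv2.imwrite("pics/s7.png",cv2.resize(im[200:440,280:680],None,fx=2,fy=2,interpolation=cv2.INTER_CUBIC))
E
```

```text
0.003 0.0105 -0.0431
0.003 -0.0123 -0.0435
0.007 0.0121 -0.0473
0.007 -0.0106 -0.0477
0.011 0.0138 -0.0515
0.011 -0.0088 -0.0519
0.015 0.0154 -0.0557
0.015 -0.0071 -0.0561
```

View pics/s7.png

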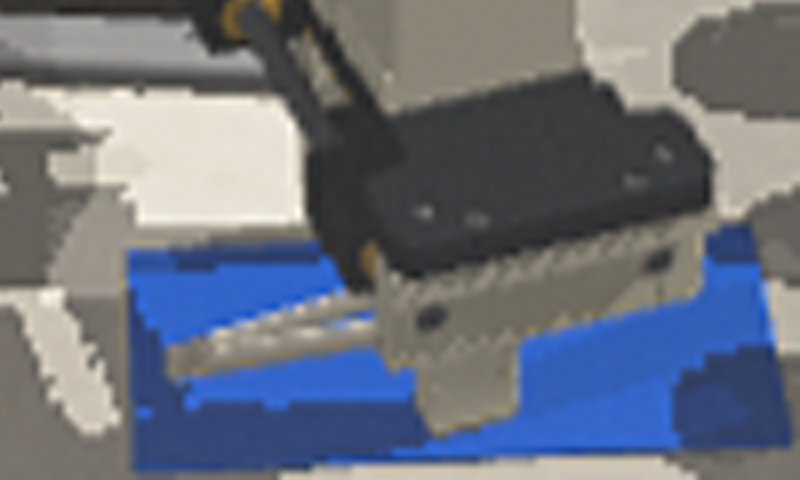

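The finger shadow meets its tip and the geometry centres at z = 3 mm, so this is the mat. The true tip z is reported z plus about 36 mm. I'll raise 1 mm and close.

>>> jog_arm(commands=[[0, 0, 1, 0], [0, 0, 0, 0], [0, 0, 0, 0], [0, 0, 0, 0], [0, 0, 0, 0], [0, 0, 0, 0], [0, 0, 0, 0], [0, 0, 0, 0], [0, 0, 0, 0], [0, 0, 0, 0]], fingers=5)

```text
clock: 9.87
tool_pos: [0.53, -0.3875, -0.0314]
orientation: [180.0, -0.0, -162.5]
force: [-0.4, 0.1, 0.2]
opening: 0.0138
```

```bash
python3 sg.py 8
```

```text
[ 0.52996797 -0.38745824 -0.03146098] [ 0.11277807  0.66301506 -0.09781042]
```

View pics/sg8.png

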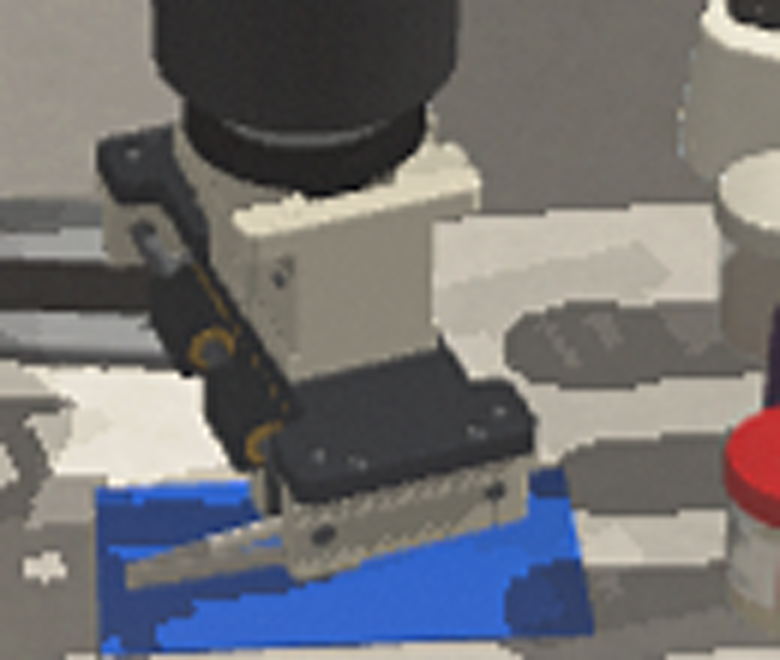

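>>> jog_arm(commands=[[0, 0, 0, 0], [0, 0, 0, 0], [0, 0, 2, 0], [0, 0, 4, 0], [0, 0, 8, 0], [0, 0, 12, 0], [0, 0, 14, 0], [0, 0, 12, 0], [0, 0, 6, 0], [0, 0, 2, 0]])

```text
clock: 10.75
tool_pos: [0.5311, -0.3879, 0.0309]
orientation: [-179.9, 0.1, -162.5]
force: [-0.2, 0.8, 0.7]
opening: 0.0137
```

```bash
python3 sg.py 9
```

```text
[ 0.53072546 -0.38775117  0.03021571] [-0.1962943  -0.69948076  0.29235439]
```

View pics/sg9.png

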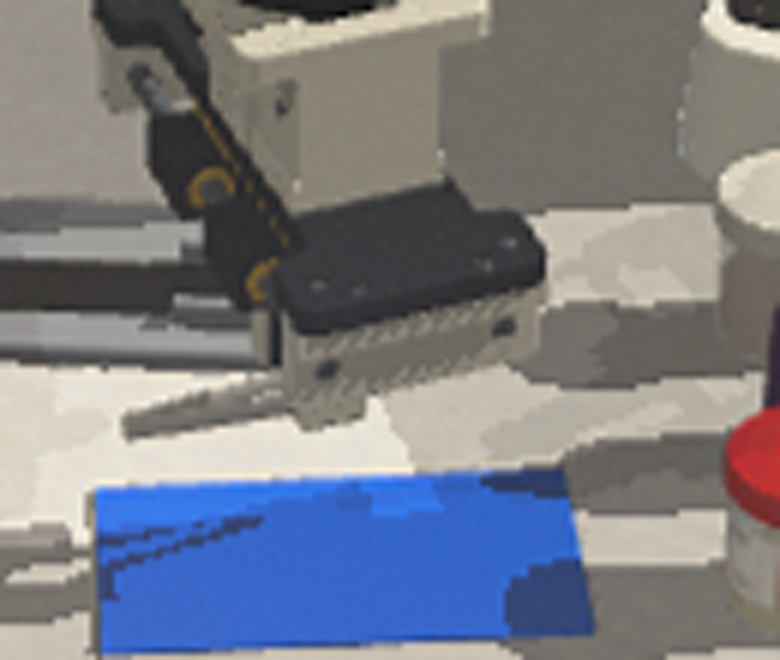

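```bash
python3 - <<'E'
from fit import *
y=np.radians(-162.5);X=np.array([np.cos(y),np.sin(y),0]);Y=np.array([np.sin(y),-np.cos(y),0])
t=np.array((.5308,-.3878,0))
for z in(.066,.0687,.072):
    w=ray(C["side"],(260+124/6,200+428/6),z)-t;print(z,w@X,w@Y)
E
```

```text
0.066 0.06133763569048971 0.002545824516603116
0.0687 0.06236050005302099 -0.0006960803141191362
0.072 0.06361066760722589 -0.004658408440557482
```

>>> jog_arm(commands=[[0, 0, 12, 0], [0, 4, 12, -1], [-5, 10, 6, -3], [-9, 17, 0, -4], [-14, 25, 0, -4], [-14, 25, 0, -4], [-14, 25, 0, -4], [-10, 18, 0, -3], [-6, 10, 0, -1.5], [-2, 4, 0, 0]])

```text
clock: 11.63
tool_pos: [0.4553, -0.248, 0.0595]
orientation: [180.0, 0.0, 172.9]
force: [0.5, 0.4, -0.7]
opening: 0.0141
```

>>> jog_arm(commands=[[0, 0, -3, 0], [0, 0, -5, 0], [0, 0, -8, 0], [0, 0, -8, 0], [0, 0, -5, 0], [0, 0, -3, 0], [0, 0, 0, 0], [0, 0, 0, 0], [0, 0, 0, 0], [0, 0, 0, 0]])

```text
clock: 12.47
tool_pos: [0.4563, -0.2496, 0.0269]
orientation: [-180.0, 0.0, 173.0]
force: [0.5, 0.4, -0.4]
opening: 0.0141
```

```bash
python3 shot.py 10
```

```text
12.4667 [ 0.45631519 -0.24955027  0.02686092] [-1.79996841e+02  3.41299204e-02  1.72955619e+02] [ 0.50102858  0.42540294 -0.39727518] 0.014055779386263862
```

View pics/top10.png

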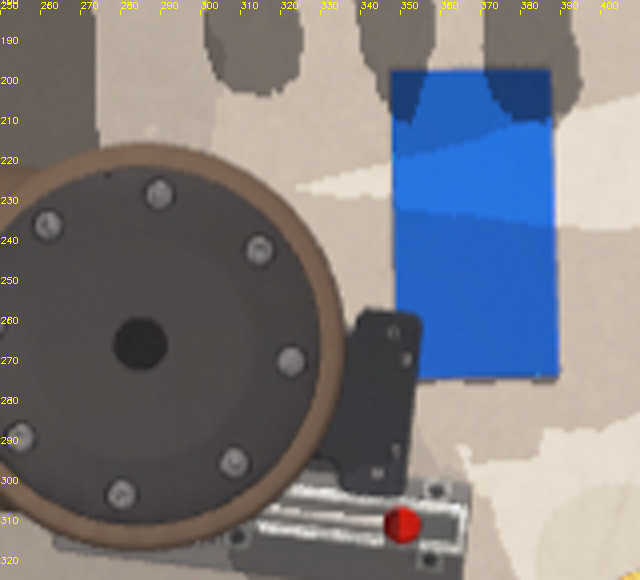

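View pics/side10.png

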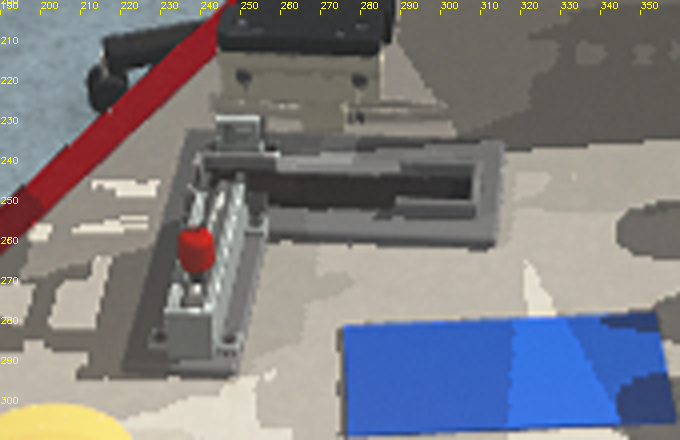

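```bash
python3 - <<'E'
import cv2
im=cv2.imread("pics/side10.png");cv2.imwrite("pics/s10.png",cv2.resize(im[60:260,80:340],None,fx=3,fy=3,interpolation=cv2.INTER_CUBIC))
E
```

```text
(no output)
```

View pics/s10.png

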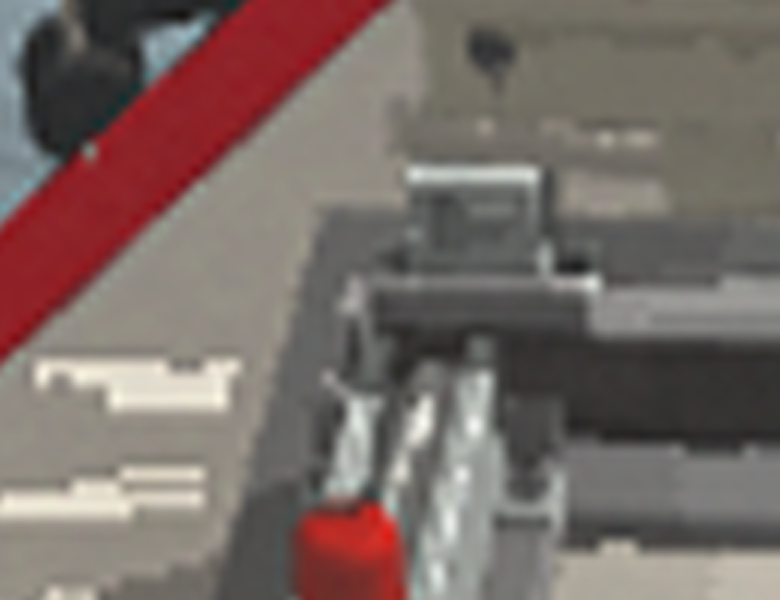

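```bash
python3 - <<'E'
from fit import *
p,e=fit([o for o in obs if o[0]=="side"]);print(p)
c,s=np.cos(p[2]),np.sin(p[2])
for z in (.0625,.0654,.068):
  E=[ray(C["side"],q,z) for q in((242.5,225.4),(302.5,226.7))]
  for w in E+[(E[0]+E[1])/2,np.array([.4563,-.2496,0])]:
    d=w[:2]-p[:2];print(z,"world",w[:2].round(4),"bay",(c*d[0]+s*d[1]).round(4),(-s*d[0]+c*d[1]).round(4))
  print(np.linalg.norm(E[0]-E[1]),np.degrees(np.arctan2(*(E[1]-E[0])[1::-1])))
E
```

```text
[ 0.45785244 -0.25176905 -0.1157553 ]
0.0625 world [ 0.3941 -0.2381] bay -0.0649 0.0062
0.0625 world [ 0.5209 -0.2506] bay 0.0625 0.0084
0.0625 world [ 0.4575 -0.2444] bay -0.0012 0.0073
0.0625 world [ 0.4563 -0.2496] bay -0.0018 0.002
0.12749528378391323 -5.619407328004294
0.0654 world [ 0.3944 -0.2424] bay -0.0642 0.002
0.0654 world [ 0.5207 -0.2548] bay 0.0628 0.0042
0.0654 world [ 0.4576 -0.2486] bay -0.0007 0.0031
0.0654 world [ 0.4563 -0.2496] bay -0.0018 0.002
0.12700025660581585 -5.619407328004314
0.068 world [ 0.3946 -0.2462] bay -0.0634 -0.0018
0.068 world [ 0.5206 -0.2586] bay 0.0631 0.0004
0.068 world [ 0.4576 -0.2524] bay -0.0002 -0.0007
0.068 world [ 0.4563 -0.2496] bay -0.0018 0.002
0.12655643913579753 -5.619407328004365
```

>>> jog_arm(commands=[[0, 0, -3, 0], [0, 0, -4, 0], [0, 0, -5, 0], [0, 0, -5, 0], [0, 0, -5, 0], [0, 0, -4, 0], [0, 0, -4, 0], [0, 0, -2, 0], [0, 0, 0, 0], [0, 0, 0, 0]])

```text
clock: 13.4
tool_pos: [0.456, -0.2495, -0.0055]
orientation: [-180.0, -0.0, 173.0]
force: [0.4, -0.1, 0.4]
opening: 0.0141
```

```bash
cat > sb.py <<'E'
from h import *
import sys
s=snapshot("side");im=s["image"][195:295,215:335,::-1];cv2.imwrite(f"pics/sb{sys.argv[1]}.png",cv2.resize(im,None,fx=6,fy=6,interpolation=cv2.INTER_CUBIC));o=get_obs();print(o["clock"],o["tool_pos"],o["force"],o["opening"])
E
python3 sb.py 11
```

```text
13.45 [ 0.45617475 -0.24950356 -0.00534249] [ 0.26801545  0.86043123 -0.07942256] 0.01405178135370027
```

View pics/sb11.png

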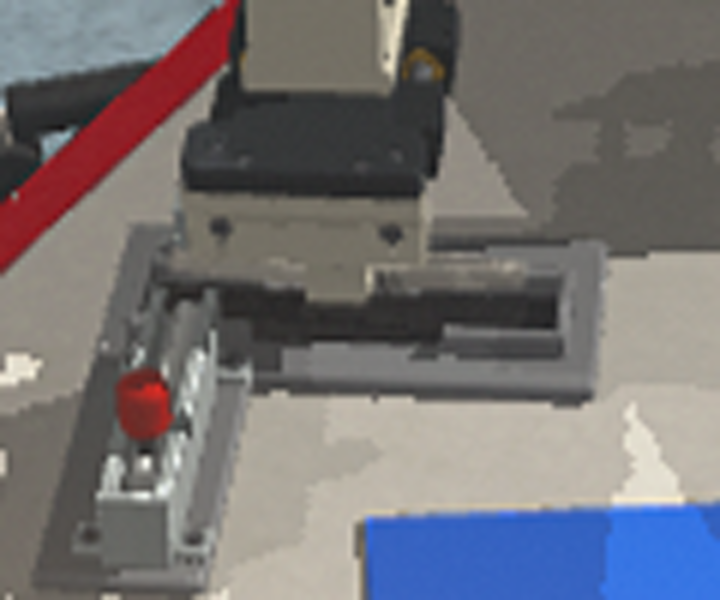

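>>> jog_arm(commands=[[0, 0, -2, 0], [0, 0, -3, 0], [0, 0, -3, 0], [0, 0, -3, 0], [0, 0, -3, 0], [0, 0, -2, 0], [0, 0, -1, 0], [0, 0, 0, 0], [0, 0, 0, 0], [0, 0, 0, 0]])

```text
clock: 14.28
tool_pos: [0.4561, -0.2495, -0.0224]
orientation: [-180.0, 0.0, 173.0]
force: [-0.3, 0.0, 0.9]
opening: 0.0139
```

```bash
python3 sb.py 12
```

```text
14.3333 [ 0.45614614 -0.24949096 -0.02230939] [-0.02781245 -0.01974923 -0.4992221 ] 0.01354114552143132
```

View pics/sb12.png

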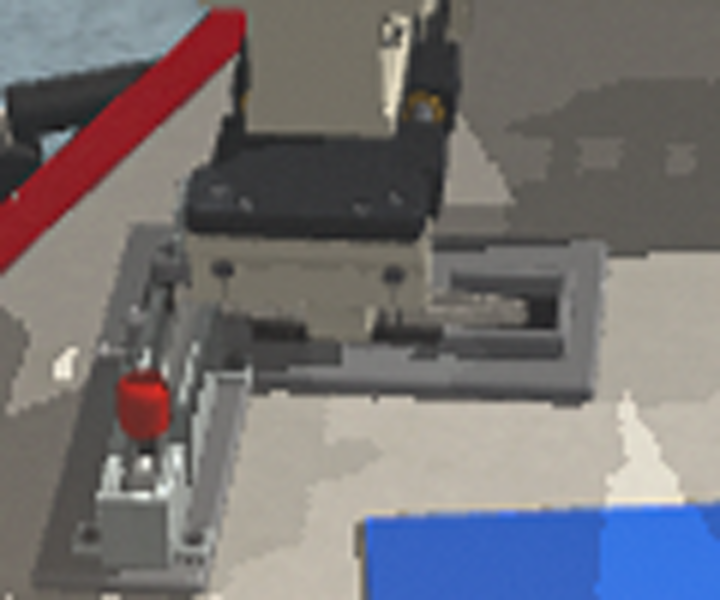

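The right end of the forceps sits between the bay walls at about (522,312) in the crop, with no contact force. I'll lower gently to touch.

>>> jog_arm(commands=[[0, 0, -0.5, 0], [0, 0, -0.5, 0], [0, 0, -0.5, 0], [0, 0, -0.5, 0], [0, 0, -0.5, 0], [0, 0, -0.5, 0], [0, 0, -0.5, 0], [0, 0, 0, 0], [0, 0, 0, 0], [0, 0, 0, 0]])

```text
clock: 15.17
tool_pos: [0.456, -0.2495, -0.0259]
orientation: [-180.0, -0.0, 173.0]
force: [0.4, -0.3, -0.6]
opening: 0.0137
```

>>> jog_arm(commands=[[0, 0, -0.3, 0], [0, 0, -0.3, 0], [0, 0, -0.3, 0], [0, 0, 0, 0], [0, 0, 0, 0], [0, 0, 0, 0], [0, 0, 0, 0], [0, 0, 0, 0], [0, 0, 0, 0], [0, 0, 0, 0]])

```text
clock: 16.0
tool_pos: [0.4561, -0.2495, -0.0266]
orientation: [-180.0, 0.0, 173.0]
force: [-2.0, 1.2, 5.3]
opening: 0.0141
```

Contact came at -26.5 mm, exactly 5 mm above the mat grasp height, so the forceps are on the bay floor. Next I'll release, open to 40 mm, then rise.

>>> jog_arm(commands=[[0, 0, 0.3, 0], [0, 0, 0, 0], [0, 0, 0, 0], [0, 0, 0, 0], [0, 0, 0, 0], [0, 0, 0, 0], [0, 0, 0, 0], [0, 0, 0, 0], [0, 0, 2, 0], [0, 0, 4, 0]], fingers=40)

```text
clock: 16.83
tool_pos: [0.4556, -0.2494, -0.0207]
orientation: [180.0, -0.1, 172.9]
force: [0.1, 0.2, 0.6]
opening: 0.04
```

>>> jog_arm(commands=[[0, 0, 6, 0], [0, 0, 10, 0], [0, 0, 15, 0], [0, 0, 20, 0], [0, 0, 20, 0], [0, 0, 15, 0], [0, -15, 6, 0], [-10, -25, 0, 0], [-10, -25, 0, 0], [-10, -25, 0, 0]])

```text
clock: 17.67
tool_pos: [0.4261, -0.3403, 0.0731]
orientation: [-180.0, 0.1, 173.0]
force: [0.9, -1.1, -0.4]
opening: 0.04
```

```bash
python3 sb.py 13; python3 shot.py 13
```

```text
17.7167 [ 0.42451532 -0.34327173  0.07276011] [-0.91122533 -3.91247671  0.16283518] 0.03975848024013387
17.7167 [ 0.42451532 -0.34327173  0.07276011] [-1.79946136e+02  4.45575206e-02  1.72944793e+02] [-0.91122533 -3.91247671  0.16283518] 0.03975848024013387
```

View pics/sb13.png

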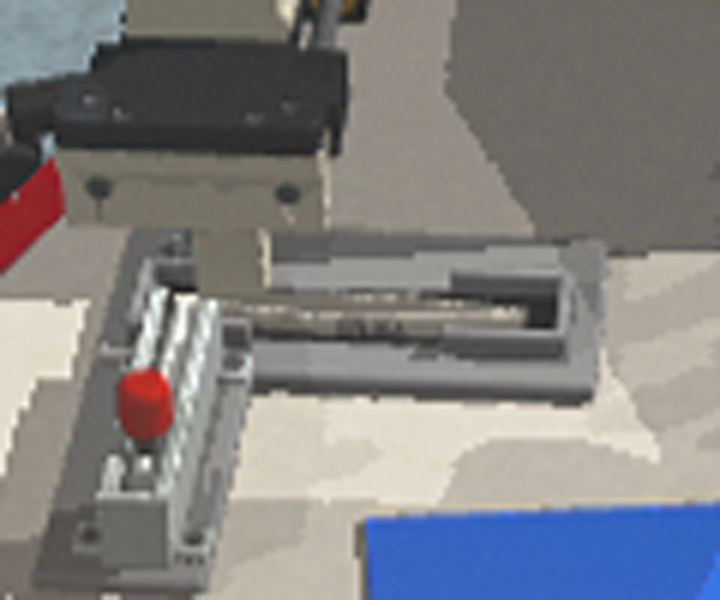

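View pics/top13.png

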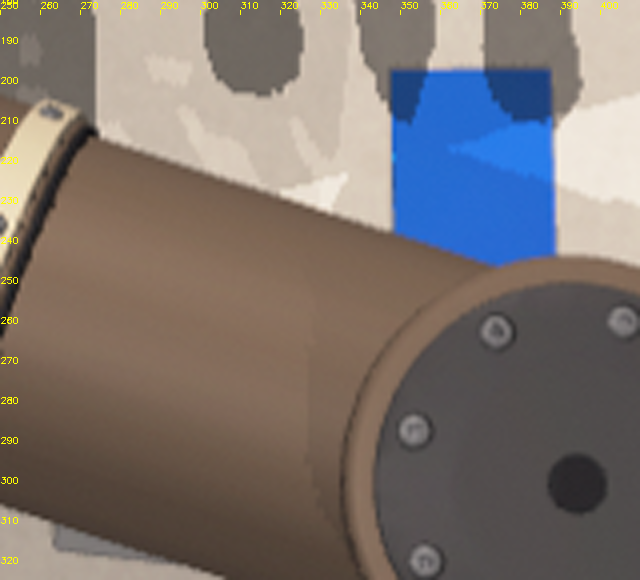

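The forceps lie flat in the bay, below the wall tops. Next I'll go over the knob at about (0.389, -0.352).

>>> jog_arm(commands=[[-6, -1, 0, 0], [-10, -3, 0, 0], [-10, -3, 0, 0], [-8, -2, 0, 0], [-2, 0, 0, 0], [0, 0, -4, 0], [0, 0, -5, 0], [0, 0, -3, 0], [0, 0, 0, 0], [0, 0, 0, 0]], fingers=44)

```text
clock: 18.65
tool_pos: [0.39, -0.3483, 0.0589]
orientation: [180.0, -0.1, 173.0]
force: [0.4, 0.3, 0.1]
opening: 0.0441
```

```bash
python3 sb.py 14
```

```text
18.7 [ 0.39013663 -0.34839287  0.05917508] [-0.24912112  0.72922143  0.37710032] 0.044107692455947235
```

View pics/sb14.png

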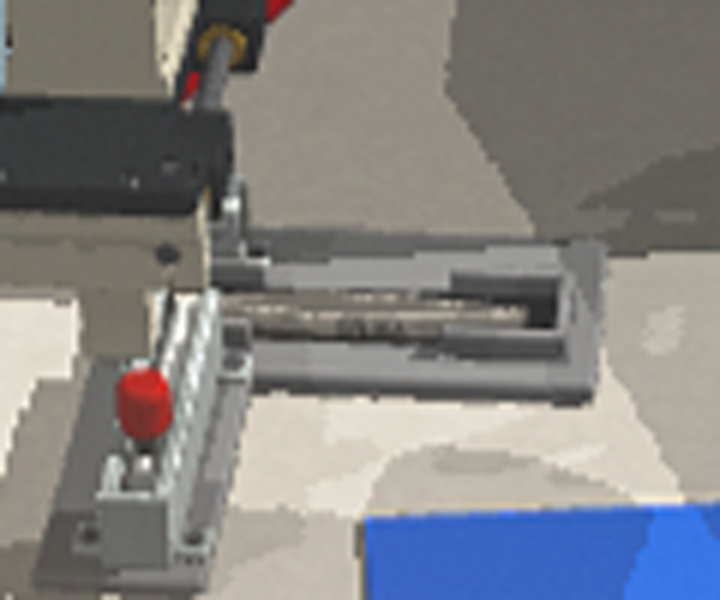

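```bash
python3 - <<'E'
from fit import *
y=np.radians(173);X=np.array([np.cos(y),np.sin(y),0]);Y=np.array([np.sin(y),-np.cos(y),0])
t=np.array((.3901,-.3484,0))
for q in((85,362),(150,358)):
  w=ray(C["side"],(215+q[0]/6,195+q[1]/6),.0952);print("finger",w,(w-t)@X,(w-t)@Y)
for z in(.062,.06):print("knob",ray(C["side"],(215+145/6,195+374/6),z))
print("knob low",ray(C["side"],(215+145/6,195+440/6),.042))
E
```

```text
finger [ 0.3750805  -0.38598196  0.0952    ] 0.010327458204447163 -0.03913224770248307
finger [ 0.39550633 -0.3851135   0.0952    ] -0.00984028487036867 -0.03578098120223988
knob [ 0.39061635 -0.34942627  0.062     ]
knob [ 0.3904003  -0.34677609  0.06      ]
knob low [ 0.38964317 -0.35908096  0.042     ]
```

>>> jog_arm(commands=[[0, -2, -3, 0], [0, 0, -5, 0], [0, 0, -6, 0], [0, 0, -6, 0], [0, 0, -6, 0], [0, 0, -5, 0], [0, 0, -5, 0], [0, 0, -4, 0], [0, 0, -2, 0], [0, 0, 0, 0]])

```text
clock: 19.53
tool_pos: [0.3897, -0.3503, 0.0169]
orientation: [180.0, -0.0, 172.9]
force: [0.1, 0.3, -0.6]
opening: 0.0438
```

```bash
python3 sb.py 15
```

```text
19.5833 [ 0.38991991 -0.35042286  0.01726959] [0.55009702 0.1680672  0.59004764] 0.043870494788008106
```

View pics/sb15.png

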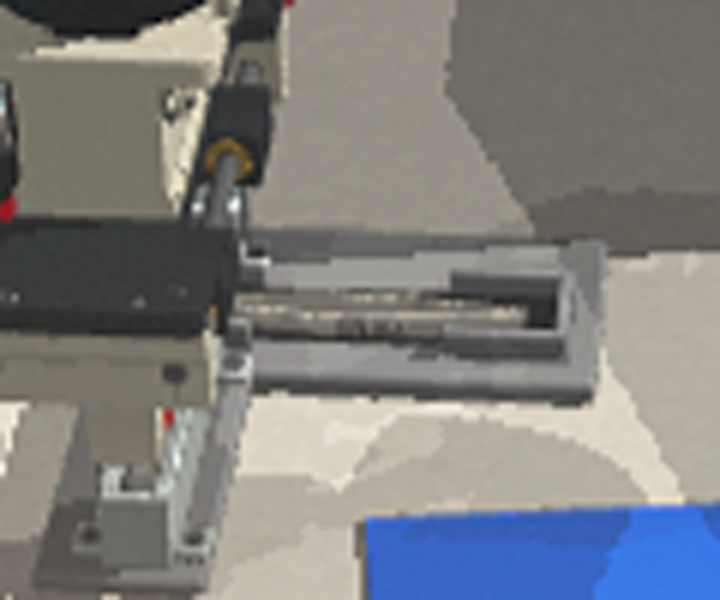

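>>> jog_arm(commands=[[0, 0, -2, 0], [0, 0, -2, 0], [0, 0, -1, 0], [0, 0, 0, 0], [0, 0, 0, 0], [0, 0, 0, 0], [0, 0, 0, 0], [0, 0, 0, 0], [0, 0, 0, 0], [0, 0, 0, 0]], fingers=10)

```text
clock: 20.42
tool_pos: [0.39, -0.3504, 0.0125]
orientation: [180.0, -0.0, 173.0]
force: [-0.4, 1.7, -0.3]
opening: 0.0163
```

>>> jog_arm(commands=[[0.2, 2, 0, 0], [0.5, 4, 0, 0], [0.6, 5, 0, 0], [0.7, 6, 0, 0], [0.7, 6, 0, 0], [0.7, 6, 0, 0], [0.7, 6, 0, 0], [0.6, 5, 0, 0], [0.5, 4, 0, 0], [0.2, 2, 0, 0]])

```text
clock: 21.25
tool_pos: [0.3958, -0.3038, 0.0125]
orientation: [180.0, 0.0, 173.0]
force: [1.8, -3.3, -3.4]
opening: 0.0162
```

```bash
python3 sb.py 16
```

```text
21.3 [ 0.39582564 -0.30367864  0.01250439] [ 2.94471047  2.24528446 -2.35240247] 0.01666984474126618
```

View pics/sb16.png

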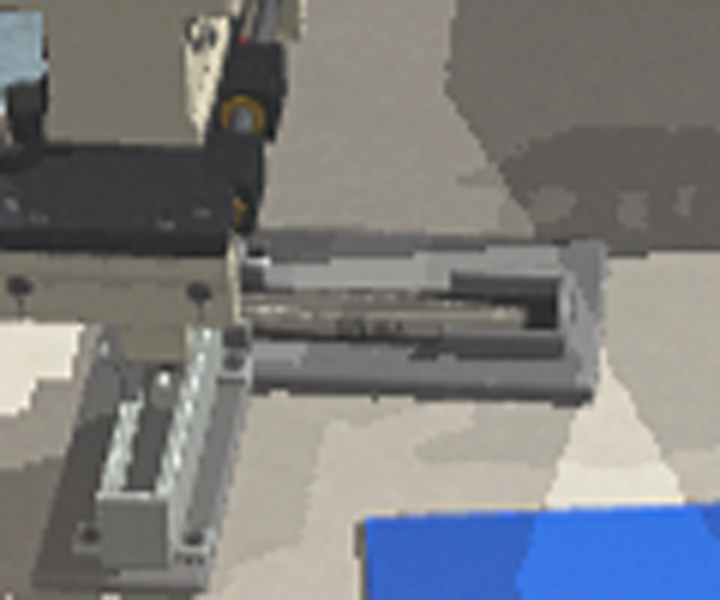

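The bolt moves freely, and the forceps are unmoved. I'll continue gently to the stop.

>>> jog_arm(commands=[[0.2, 2, 0, 0], [0.2, 2, 0, 0], [0.2, 2, 0, 0], [0.2, 2, 0, 0], [0.2, 2, 0, 0], [0.2, 1, 0, 0], [0, 1, 0, 0], [0, 0, 0, 0], [0, 0, 0, 0], [0, 0, 0, 0]])

```text
clock: 22.13
tool_pos: [0.3972, -0.2923, 0.0125]
orientation: [180.0, 0.1, 173.0]
force: [5.0, -1.2, -5.8]
opening: 0.0163
```

>>> jog_arm(commands=[[0.1, 1, 0, 0], [0.1, 0.7, 0, 0], [0, 0.7, 0, 0], [0, 0.6, 0, 0], [0, 0, 0, 0], [0, 0, 0, 0], [0, 0, 0, 0], [0, 0, 0, 0], [0, 0, 0, 0], [0, 0, 0, 0]])

```text
clock: 22.97
tool_pos: [0.3975, -0.2895, 0.0126]
orientation: [-180.0, 0.1, 173.0]
force: [4.6, -2.6, -6.2]
opening: 0.0162
```

>>> jog_arm(commands=[[0.3, 0.7, 0, 0], [0.2, 0.7, 0, 0], [0.2, 0.6, 0, 0], [0, 0, 0, 0], [0, 0, 0, 0], [0, 0, 0, 0], [0, 0, 0, 0], [0, 0, 0, 0], [0, 0, 0, 0], [0, 0, 0, 0]])

```text
clock: 23.8
tool_pos: [0.3978, -0.2875, 0.0125]
orientation: [180.0, 0.0, 173.0]
force: [4.5, -1.6, -6.2]
opening: 0.0165
```

>>> jog_arm(commands=[[0.1, 0.7, 0, 0], [0.1, 0.7, 0, 0], [0.1, 0.6, 0, 0], [0, 0, 0, 0], [0, 0, 0, 0], [0, 0, 0, 0], [0, 0, 0, 0], [0, 0, 0, 0], [0, 0, 0, 0], [0, 0, 0, 0]])

```text
clock: 24.63
tool_pos: [0.3978, -0.287, 0.0126]
orientation: [-179.9, 0.0, 173.0]
force: [2.6, -13.9, -8.5]
opening: 0.0163
```

The stop is reached: 63.4 mm of travel and then -14 N of resistance. I'll release and rise.

>>> jog_arm(commands=[[0, 0, 0, 0], [0, 0, 0, 0], [0, 0, 0, 0], [0, 0, 0, 0], [0, 0, 0, 0], [0, 0, 0, 0], [0, 0, 0, 0], [0, 0, 2, 0], [0, 0, 4, 0], [0, 0, 6, 0]], fingers=44)

```text
clock: 25.47
tool_pos: [0.3975, -0.2853, 0.0246]
orientation: [180.0, -0.1, 173.0]
force: [0.4, 0.1, 0.6]
opening: 0.0441
```

>>> jog_arm(commands=[[0, 0, 10, 0], [0, 0, 15, 0], [0, 0, 20, 0], [0, 0, 20, 0], [0, 0, 20, 0], [0, -5, 15, 0], [0, -15, 5, 0], [0, -25, 0, 0], [0, -25, 0, 0], [0, -25, 0, 0]])

```text
clock: 26.3
tool_pos: [0.398, -0.3814, 0.1307]
orientation: [-180.0, 0.1, 173.0]
force: [0.2, 0.4, 0.8]
opening: 0.0441
```

>>> jog_arm(commands=[[0, -25, 0, 0], [0, -25, 0, 0], [0, -25, 0, 0], [0, -25, 0, 0], [0, -25, 0, 0], [0, -20, 0, 0], [0, -10, 0, 0], [0, -5, 0, 0], [0, 0, 0, 0], [0, 0, 0, 0]])

```text
clock: 27.13
tool_pos: [0.3977, -0.5398, 0.1296]
orientation: [180.0, -0.0, 173.0]
force: [0.4, 0.2, 0.5]
opening: 0.044
```

```bash
python3 sb.py 17; python3 shot.py 17
```

```text
27.1833 [ 0.3978556  -0.53956403  0.12972351] [ 0.32761563  0.05213557 -0.42353846] 0.04378740991466682
27.1833 [ 0.3978556  -0.53956403  0.12972351] [1.79986254e+02 5.09162295e-03 1.72971906e+02] [ 0.32761563  0.05213557 -0.42353846] 0.04378740991466682
```

View pics/sb17.png

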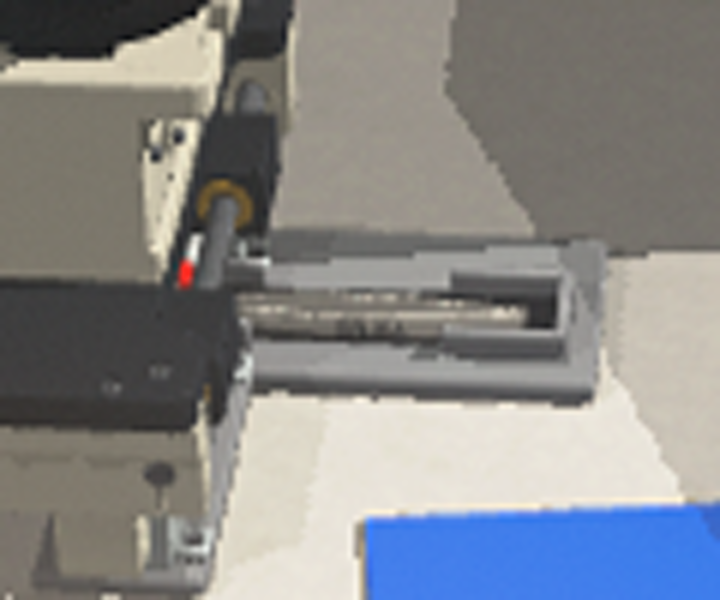

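View pics/top17.png

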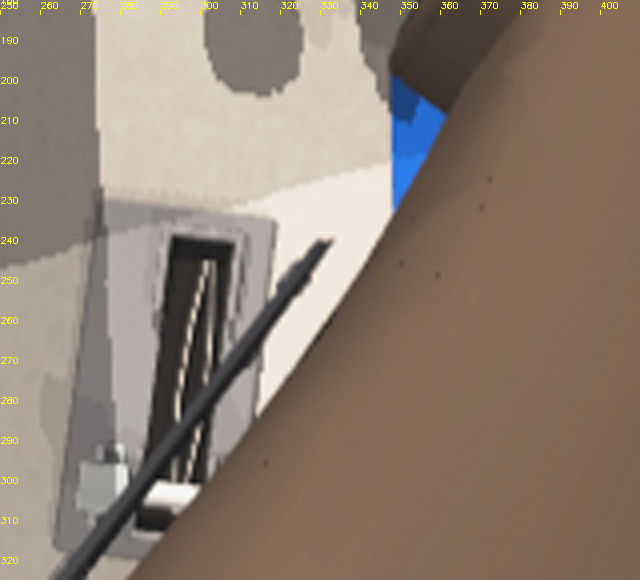

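Arm parts still hide the knob. I'll move the arm back toward its start for a clear view.

>>> jog_arm(commands=[[-10, -8, 10, 0], [-20, -12, 10, 0], [-28, -14, 10, 0], [-28, -14, 5, 0], [-28, -14, 5, 0], [-28, -14, 5, 0], [-28, -14, 5, 0], [-28, -14, 5, 0], [-20, -10, 5, 0], [-8, -4, 0, 0]])

```text
clock: 28.12
tool_pos: [0.1689, -0.6599, 0.1916]
orientation: [-179.9, 0.0, 172.9]
force: [-0.2, 0.6, 0.4]
opening: 0.0443
```

```bash
python3 sb.py 18; python3 shot.py 18; python3 - <<'E'
from h import *
for n in("top","side"): cv2.imwrite(f"pics/{n}f.png",snapshot(n)["image"][:,:,::-1])
E
```

```text
28.1667 [ 0.16874995 -0.65976734  0.19085043] [ 0.50973146 -0.7497504   0.03854079] 0.044348764796825826
28.1667 [ 0.16874995 -0.65976734  0.19085043] [-1.79909275e+02  2.32360758e-02  1.72824552e+02] [ 0.50973146 -0.7497504   0.03854079] 0.044348764796825826
```

View pics/sb18.png

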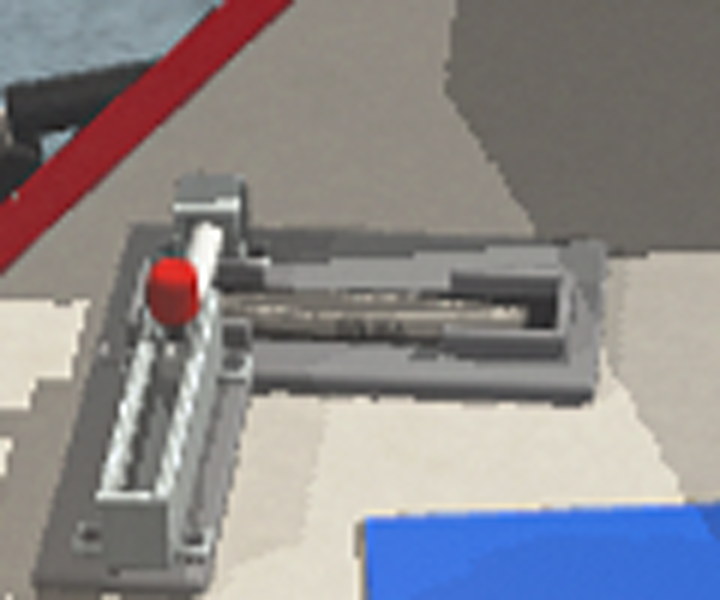

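View pics/top18.png

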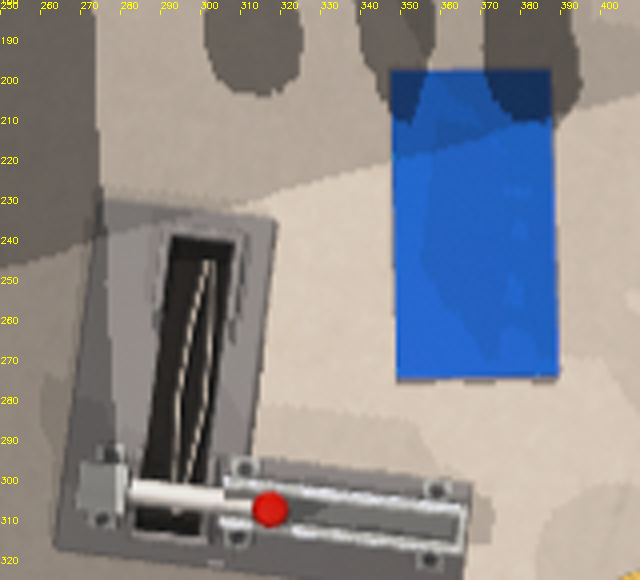

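View pics/sidef.png

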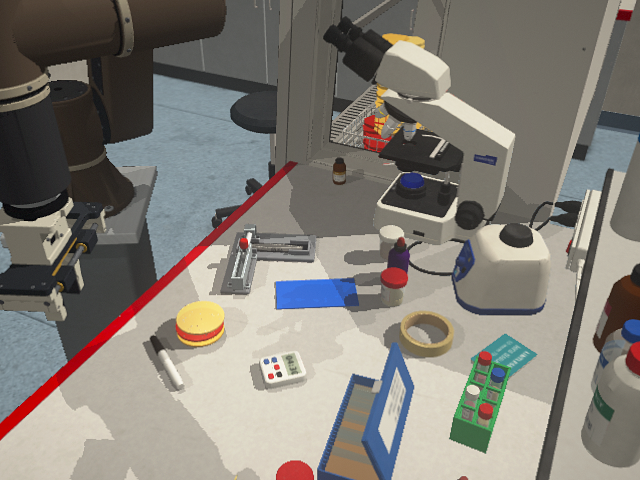

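```bash
python3 - <<'E'
from fit import *
for sel in (("top",),("side",)):
    p,e=fit([o for o in obs if o[0] in sel]);c,s=np.cos(p[2]),np.sin(p[2])
    for q in ([(250+402/4,180+525/4),(250+270/4,180+509/4)] if sel[0]=="top" else [(215+145/6,195+374/6),(215+174/6,195+264/6)]):
        d=ray(C[sel[0]],q,.062)[:2]-p[:2];print(sel,(c*d[0]+s*d[1]).round(4),(-s*d[0]+c*d[1]).round(4))
a=cv2.imread("pics/top0.png");b=cv2.imread("pics/topf.png");d=cv2.absdiff(a,b).max(2)
for n,(x,y) in {"bottle":(347,150),"red":(385,158),"white":(311,150),"oil":(152,191),"timer":(468,272),"yellow":(418,343)}.items(): print(n,(d[y-15:y+15,x-15:x+15]>40).mean())
E
```

```text
('top',) -0.0536 -0.1108
('top',) -0.0535 -0.0479
('side',) -0.0555 -0.1048
('side',) -0.0548 -0.0423
bottle 0.0
red 0.0
white 0.0
oil 0.0
timer 0.0
yellow 0.0
```

```bash
python3 -c "
from plant import *
print(close_job())"
```

```text
the job is handed in; nothing more can be done
None
```

The forceps are flat in the carrier's long bay, and the bolt is pushed across over them to its stop in the keeper. The gripper is open, the arm is back near its start, and the job was handed in at about 28 s of the 51 s allowed.

**Last checks**
- **Forceps:** contact on placing came 5 mm above the mat grasp height, which matches the bay floor. Both pictures show them below the wall tops.
- **Bolt:** the knob travelled about 63 mm and then met 14 N of resistance. In the final pictures the bar enters the keeper. The knob is at bay y = -48 mm in the top picture (-49 expected).
- **Other things:** the top pictures show no change at the bottle, jars, oil or timer.

**What disagreed**
- **TCP height:** the reported TCP was about 36 mm lower than the real fingertips. I found this from the side pictures and by touching the mat, which pressed it with up to about 32 N, and corrected for it.
- **Knob position:** the side picture puts the knob about 6 mm further along (bay y = -42 mm), before and after the push alike, so I take that as calibration error.
- **Gripper opening:** it read 2–3 mm under the stated widths, about 14 mm on the forceps and 16 mm on the knob.

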